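Lock the ribbon-feed pulley and hold its keyed shaft home

TASK

On the solar-cell bench, slide the red-knobbed bolt all the way into the notch of the ribbon-feed pulley so that the pulley is locked. Then take the T-handled shaft from its rest block, push it into the brass hub, turning it until its key slips into the keyway, and keep pushing until the collar sits flush on the hub with the bolt still home. A spring in the hub pushes the shaft back out, so finish while still gripping it and holding it down fully home; leave the spool, bottle and sponge tin where they are.

Things in the scene. Friction and masses are not known exactly. Their poses are not given: they have to be found in the camera images.
- feeder: Fixed ribbon feeder: aluminium base plate 20 mm thick on the bench. Origin: on the bench, straight below the pulley's axis; z up. The plate is 130 x 140 mm (x, y) under the pulley; a 70 mm wide tongue runs on to y = +175 mm under the bolt. Two dark bolt guides, 34 mm wide (x), 16 mm long (y), tops 38 mm above the bench, stand at y = 83 and 156 mm.
- pulley: Flat aluminium pulley turning on the feeder, 119 mm across, 16 mm thick, its brass hub 52 mm across and rising 60 mm. Origin: on its axis, at its underside, 20 mm above the bench; z up, x towards the keyway, y towards the bolt's notch. It turns easily until bolted, then has 0.06 rad of play either way. It starts within 0.04 rad of the feeder's axes. A red bar on its top marks x.
- bore (a point): Centre of the bore's mouth in the hub's top face, 80 mm above the bench; axes as the pulley's. Bore 20.8 mm across, 44 mm deep; keyway 8.6 mm wide, reaching 16 mm from the axis, full depth. A spring ejector stands in the bore, its top 30 mm below the mouth: it pushes back with 4 N at first touch and 11 N when the shaft is home (12 mm of travel).
- bolt (a joint): Travel of the barrel bolt (m), along the feeder's -y axis towards the pulley: starts drawn back at 0 to 0.006; 0.030 is its stop, its 12 mm round nose then fully in the 18 mm wide notch (the keeper) in the pulley's rim. It needs about 2 N and stays where it is left.
- bolt_knob (a point): Centre of the red ball, 18 mm across, on the bolt's upright handle (14 mm thick post below the ball), 68 mm above the bench; the ball's top is at 77 mm. Moves with the bolt, axes as the feeder's. The post is free between the two guides.
- shaft: Loose keyed shaft, 0.19 to 0.31 kg, upright in its rest block. Origin: centre of its lower tip; z up to the handle, x towards the key. From the tip: 19 mm round, tapered over the first 5 mm; brass key 6 mm wide reaching 14.5 mm from the axis, from 18 to 42 mm above the tip; dark collar; 14 mm stem from 50 to 88 mm. It starts turned 0.5 to 1.2 rad anticlockwise from world x.
- grip (a point): Centre of the shaft's blue T-bar handle, 99 mm above its tip: 72 mm long along y, 16 mm thick (x), 22 mm high. Axes as the shaft's. Pinch the bar across x. Its +y end is yellow: seen from above, the key points a quarter turn clockwise from the yellow end.
- collar (a point): Centre of the underside of the shaft's dark collar (44 mm across, 8 mm thick), 42 mm above the tip; it lies on bore when the shaft is fully home. A yellow stripe on the collar's top points to the key. Axes as the shaft's.
- rest: Fixed black rest block 80 x 80 x 50 mm with a 35 mm hole through it, on which the shaft's collar stands. Origin: centre of its underside on the bench.
- spool: Loose bystander: spool of copper ribbon, 60 mm across, 40 mm high, standing on its flange. Origin: centre of its underside.
- flux: Loose bystander: small white bottle with red cap, 38 mm across, 85 mm high. Origin: centre of its underside.
- sponge_tin: Loose bystander: dark tin 85 x 65 x 25 mm holding a yellow sponge. Origin: centre of its underside.
There are look-alikes about, which are no part of the job. Leave any pink look-alike of the shaft alone.

How it is judged (in metres and radians):
On the way, in this order (a step that is already met when the one before it is completed fails the run):
1. the bolt is slid home into the pulley's notch (value of joint bolt above 0.027 m), for 0.2 s.
2. with the bolt home, the shaft's key is in the keyway (value of joint bolt above 0.026 m and horizontal distance between collar and bore below 0.004 m and z of collar in the frame of bore below 0.018 m and angle between the x axis of shaft and the x axis of bore, either way round below 0.25 rad), for 0.1 s.
At the end, for the whole second after the job is handed in: The bolt is within 4 mm of its stop; the shaft is in the hub with its key in the keyway (within 0.25 rad), upright within 0.07 rad, its collar within 3 mm of the hub's face and 3 mm of the axis, and the fingers still hold it with more than 4 N against the spring (value of joint bolt above 0.026 m and z of collar in the frame of bore between -0.003 and 0.003 m and horizontal distance between collar and bore below 0.003 m and angle between the x axis of shaft and the x axis of bore, either way round below 0.25 rad and angle between shaft's own z axis and vertical below 0.07 rad and contact force between the fingers and shaft above 4 N); the arm keeps its last pose, push and grip.
It fails at once if the spool is moved by more than 30 mm (distance of spool from where it was at the start of the episode above 0.03 m).
It fails at once if the bottle is moved by more than 30 mm (distance of flux from where it was at the start of the episode above 0.03 m).
It fails at once if the sponge tin is moved by more than 30 mm (distance of sponge_tin from where it was at the start of the episode above 0.03 m).
It also fails if it takes over 54 s, if anything falls off the work surface, if the arm or the gripper's body presses on something with over 40 N, if the wrist force passes 120 N, or if a joint passes its speed limit or range.

ROBOT

A 7-joint arm with a two-finger parallel gripper is mounted at the origin on the work surface. World frame = base frame: x ahead of the robot, y to its left, z up, the work surface at z = 0. Lengths are in mm, angles in rad, forces in N, time in s.
With the tool pointing down it reaches from about 400 to 875 mm from the base axis. Payload 19.3 kg.
Tool frame: the origin (TCP) lies at the very end of the fingers, on their centre line; the grasp point (between the pads) lies 19 mm behind it; z points along the fingers, y is the direction in which the jaws open and shut (so a half turn about z gives the same grasp; the last joint's range is limited). The gripper opens to 85 mm and grips with 20 to 120 N. Pads are 22 mm wide; open, the fingers measure 114 mm over their backs; the gripper's body (76 mm by 85 mm) begins 54 mm behind the grasp point. The pads swing forward as they close: fully open they stand 13 mm farther back than shut.
Start: joints at [-1.408, 0.521, -0.036, 1.599, 0.021, 1.021, -0.113], TCP at [144.209, 608.127, 231.291] pointing down, gripper open.
Joint ranges: [-2.91, 2.91], [-0.3, 2.13], [-1.5, 1.42], [0.17, 2.43], [-1.26, 4.41], [0.16, 1.93], [-2.52, 2.52]. Speed limits (rad/s): [1.89, 1.89, 2.39, 2.39, 3.01, 3.01, 3.01].

INTERFACE

Orientations are given as a unit quaternion [w, x, y, z].
In Python, from plant import bot gives the robot as it stands.
- The arm moves only by the tool apply_moves, never from a script. Its argument "increments" is a list of rows, each an object with "gripper": the opening, from -1 (shut) to 1 (fully open), so that 0 is half open; "dp": the shift along the tool's x, y, z in cm, a list of three; "twist": the turn about the tool's z in rad. In form: [{"gripper": gripper, "dp": [dx, dy, dz], "twist": twist}, ...]. A call has exactly 5 rows; each row is the pose to reach, as a shift and turn from the pose commanded when the call began, along the tool's axes at that moment; what a row does not reach only later rows make up. A row lasts 1/12 s, in which the tool goes at most 41.7 mm and 7.16 degrees, less where a joint would pass 70% of its speed; a pose out of reach is approached as far as the arm can. A call with a gripper value outside its range is refused whole. The fingers move at their own pace and stop on an object; "force" is the grip in N (left out, the last holds). Time passes only in rows, so rows that repeat a pose let the fingers close, or fill a call up. It gives the time, the measured TCP pose, the force and the opening at its end, in the units of the state.
- bot.get_state(): the state, without advancing time (a new reading comes with each control period).
- bot.snapshot(name): name is "scene" or "top" or "wrist"; returns a dict with "img" (400x640x3 uint8, red, green, blue), "depth" (400x640 float32, mm along the optical axis (not along the pixel's ray), 0 where there is no reading), "K" (3x3 intrinsics, pixels), "rvec" (rotation vector, rad) and "tvec" (3), from world to camera coordinates, as OpenCV has them. Camera axes: x right, y down, z forward; pixel columns grow to the right and rows downward; lengths in mm; the calibration is good to about 2 mm. A picture is of the moment at which its call begins.
- bot.close_job(): hands the job in, once; it reports no verdict.
The state is a dict: "clock": time; "joint_pos": joint angles; "joint_velocities": joint speeds; "joint_efforts": joint torques, N m; "eef_pos": TCP position; "eef_rot": TCP orientation; "wrist_force": force on the tool from outside, world axes, zero at the start; "ft_torque": the same for the moment, N m; "opening": opening from 0.0 (shut) to 1.0 (fully open).
Only numpy, scipy, OpenCV 4.12 (cv2) and the standard library are available. Lean on these libraries where they do the work, as an engineer would, in place of code of your own. Each camera call takes 0.05 s, during which the arm holds its last target.

## Working session

There is one attempt and no reset: what is moved stays moved. The work goes in short steps, Python scripts to look and compute and a tool call to move; the robot and the scene stay as the last step left them, time stands still between calls to the robot, and variables do not carry over. Pictures are saved under pics/ and viewed, and the job is handed in when it is done.

Besides the shell and the picture viewer there is one more tool, called after "Emit:" as name([rows], argument=value, ...), one row to a line, values as JSON. apply_moves: Moves the arm, as the interface text tells. Its arguments: {"type":"object","properties":{"increments":{"type":"array","items":{"type":"object","properties":{"gripper":{"type":"number"},"dp":{"type":"array","items":{"type":"number"}},"twist":{"type":"number"}}}},"force":{"type":"number"}},"required":["increments"]}

```bash
ls; mkdir -p pics
cat > h.py <<'E'
import numpy as np, cv2, json
from plant import bot
def snap(n,f):
    s=bot.snapshot(n); np.savez(f'pics/{f}.npz',**s); cv2.imwrite(f'pics/{f}.png',s['img'][:,:,::-1]); return s
def load(f): return dict(np.load(f'pics/{f}.npz'))
def ray(s,u,v):
    R=cv2.Rodrigues(s['rvec'])[0]; t=np.array(s['tvec']).reshape(3)
    d=R.T@np.linalg.inv(s['K'])@np.array([u,v,1.]); return -R.T@t,d
def onz(s,u,v,z):
    c,d=ray(s,u,v); return c+d*(z-c[2])/d[2]
def dep(s,u,v):
    c,d=ray(s,u,v); return c+d*s['depth'][int(v),int(u)]
def proj(s,p):
    return cv2.projectPoints(np.array(p,float).reshape(-1,1,3),s['rvec'],s['tvec'],s['K'],None)[0].reshape(-1,2)
E
python3 - <<'E'
from h import *
print(bot.get_state())
for n in ['scene','top','wrist']: snap(n,n+'0')
E
```

```text
pics
{'clock': 0.0, 'joint_pos': array([-1.40818207,  0.52202213, -0.0363024 ,  1.60002432,  0.02121911,
        1.02109932, -0.1128205 ]), 'joint_velocities': array([-3.19562122e-05,  7.84030575e-04,  1.51494505e-03,  2.70021570e-03,
       -1.28285437e-03,  5.89065731e-04, -3.12607175e-04]), 'joint_efforts': array([-1.79675284e-03, -9.27109051e+01,  1.97895862e+00, -3.69929409e+01,
        1.76573783e-02,  8.31015495e-03,  3.89903960e-05]), 'eef_pos': array([144.17400293, 607.78505278, 230.71512306]), 'eef_rot': array([-1.14966008e-05,  1.16165178e-01,  9.93229737e-01, -5.83797836e-04]), 'wrist_force': array([-0.84781832, -0.38543001, -0.39971965]), 'ft_torque': array([-0.00266134, -0.00112599,  0.00496309]), 'opening': 0.9957326175409578}
```

View pics/scene0.png

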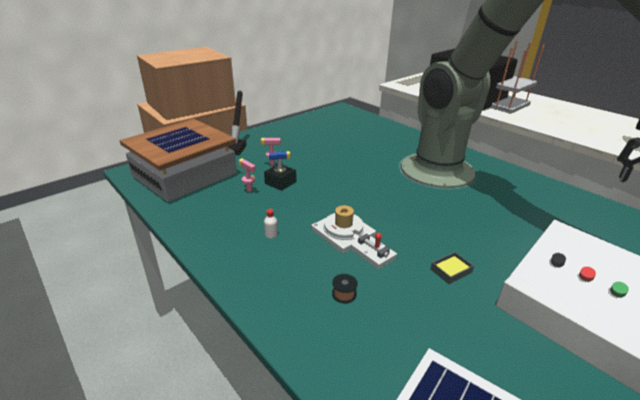

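View pics/top0.png

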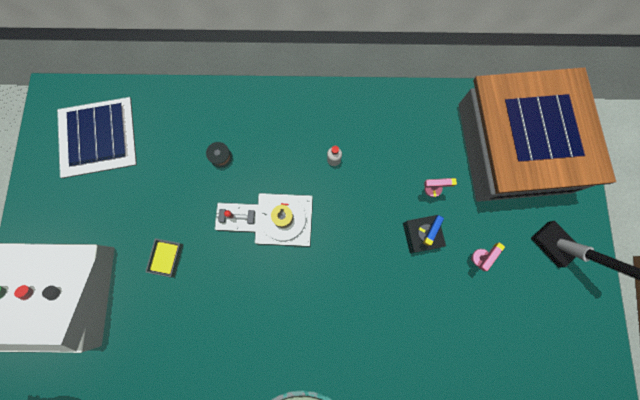

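View pics/wrist0.png

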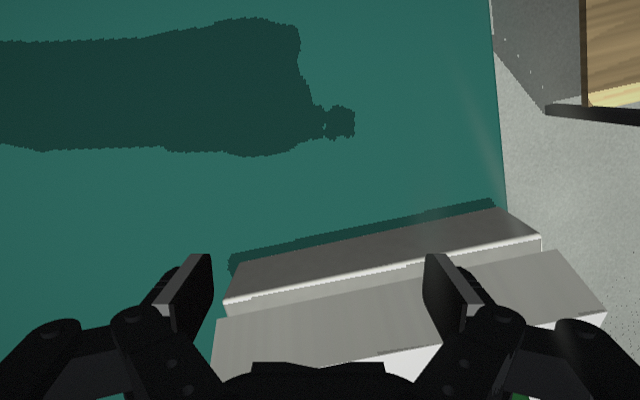

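The top picture shows the feeder at about (282,215), the bolt knob at (228,215), and the blue T-handle in the black rest block at (430,230). Candidates for the shaft are the blue one at (430,230) and the pink look-alikes at (440,185) and (488,257). The blue one in the black block is the target. The red bottle cap at (335,150) and the red panel button at (22,292) could be mistaken for the bolt knob.

Run:
```python
from h import *
s=load('top0'); c=load('scene0')
print(ray(s,320,200)[0], ray(c,320,200)[0], s['K'])
print('px axes',onz(s,320,200,0),onz(s,330,200,0),onz(s,320,190,0))
def mask(im,lo,hi,box):
    h=cv2.cvtColor(im,cv2.COLOR_RGB2HSV); m=cv2.inRange(h,lo,hi); k=np.zeros_like(m);x0,y0,x1,y1=box;k[y0:y1,x0:x1]=255; m&=k
    v,u=np.nonzero(m); return len(u),u.mean(),v.mean(),m
for nm,lo,hi,box,z in [('blue',(105,120,60),(130,255,255),(395,205,455,260),110-0+19-8,),('brass',(18,80,60),(35,255,255),(260,195,310,240),80),('knob',(0,150,80),(8,255,255),(215,205,240,225),75),('yel',(24,150,100),(34,255,255),(422,230,440,250),112)]:
    n,u,v,m=mask(s['img'],lo,hi,box); print(nm,n,u,v,onz(s,u,v,z), dep(s,u,v))
for nm,u,v in [('spool',219,155),('flux',335,152),('tin',164,258)]: print(nm,dep(s,u,v))
a=cv2.resize(s['img'][185:265,200:320],(720,480),interpolation=cv2.INTER_CUBIC)
b=cv2.resize(s['img'][165:275,395:515],(720,660),interpolation=cv2.INTER_CUBIC)
cv2.imwrite('pics/cropA.png',a[:,:,::-1]); cv2.imwrite('pics/cropB.png',cv2.resize(b,(640,587))[:,:,::-1])
```

```text
[411.07358813 -38.4823293  949.87350622] [1239.84776575  706.14722656  709.50571855] [[365.63902923   0.         320.17884354]
 [  0.         365.63902923 195.15903724]
 [  0.           0.           1.        ]]
px axes [608.34218167 -36.34978496   0.        ] [608.66355722 -62.87888632   0.        ] [635.59916579 -36.02088841   0.        ]
blue 205 434.73658536585367 227.1560975609756 [ 523.20081476 -298.76358624  121.        ] [ 523.49068319 -299.43645867  118.85721748]
brass 316 281.4335443037975 215.52848101265823 [552.43754553  55.82637416  80.        ] [557.58785699  59.26232208  48.30790844]
knob 26 227.15384615384616 213.1153846153846 [557.57659923 188.12351636  75.        ] [556.85781132 187.01171981  79.29239301]
yel 46 427.5 240.30434782608697 [ 494.00815288 -283.36576508  112.        ] [ 493.63616643 -282.26738927  115.7581145 ]
spool [717.39023273 229.24409453  38.41915492]
flux [713.41910502 -72.42152891  84.05075209]
tin [450.97202308 354.05997903  17.73875043]
```

View pics/cropA.png

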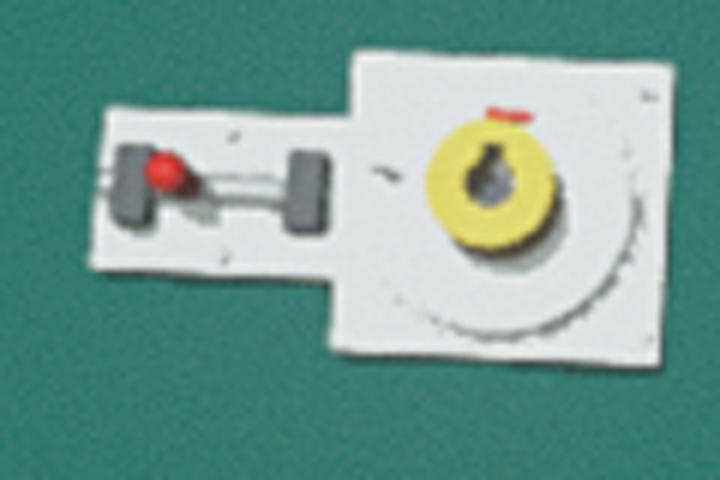

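View pics/cropB.png

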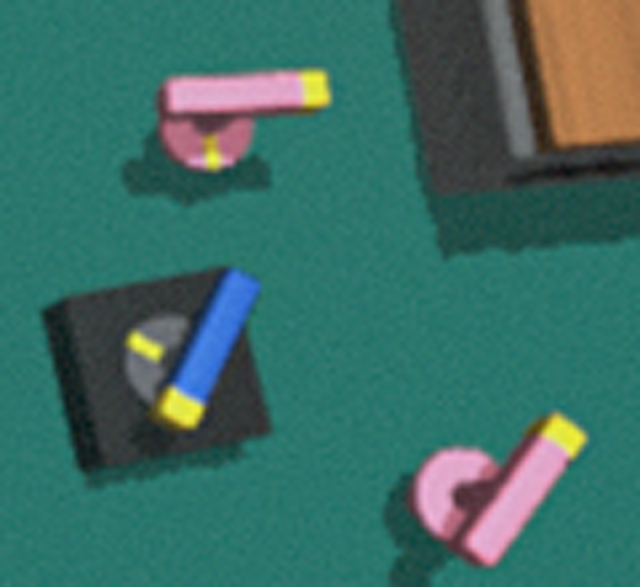

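```bash
cat >> h.py <<'E'
def Rq(q):
    from scipy.spatial.transform import Rotation as Ro
    return Ro.from_quat([q[1],q[2],q[3],q[0]]).as_matrix()
def go(p,ang=None):
    """dp (cm) in tool axes and twist to world tcp p, tool-y angle ang (mod pi)"""
    st=bot.get_state(); R=Rq(st['eef_rot']); d=R.T@(np.array(p,float)-st['eef_pos'])/10
    a=np.arctan2(R[1,1],R[0,1]); tw=None
    if ang is not None: tw=-((ang-a+np.pi/2)%np.pi-np.pi/2)
    print('tcp',np.round(st['eef_pos'],1),'yang',round(a,4),'tilt',np.round(R[:2,2],4),'dp',np.round(d,2),'tw',tw,'j7',round(st['joint_pos'][6],2),'F',np.round(st['wrist_force'],1),'open',round(float(st['opening']),3),'t',round(st['clock'],2)); print(np.round(R,3).tolist())
E
python3 - <<'E'
from h import *
w=load('wrist0'); c,d=ray(w,320,200); print(c,d); st=bot.get_state(); R=Rq(st['eef_rot']); print('cam in tool',R.T@(c-st['eef_pos']),R.T@d, 'right',R.T@(ray(w,330,200)[1]-d), w['K'][0,0])
go([520,150,230],1.525)
E
```

```text
[ 74.00566352 625.01020425 372.86487391] [ 0.29591554 -0.06323017 -0.9533405 ]
cam in tool [  72.23794443    0.34096381 -141.97498865] [-0.30242837  0.00750304  0.95336402] right [ 1.07771626e-05  2.79875974e-02 -2.33953682e-05] 357.3009719923693
tcp [144.2 607.9 230.9] yang 1.3379 tilt [-0.0001 -0.0008] dp [-47.13 -35.88   0.12] tw -0.18705332514192796 j7 -0.11 F [ 0.9 -0.3  0.3] open 1.001 t 0.15
[[-0.973, 0.231, -0.0], [0.231, 0.973, -0.001], [-0.0, -0.001, -1.0]]
```

Run:
```python
from h import *
go([530,122,230],1.525)
```

```text
tcp [144.2 607.9 230.9] yang 1.3379 tilt [-0.0001 -0.0008] dp [-48.75 -38.38   0.12] tw -0.18705332514192796 j7 -0.11 F [ 0.9 -0.3  0.3] open 1.001 t 0.15
[[-0.973, 0.231, -0.0], [0.231, 0.973, -0.001], [-0.0, -0.001, -1.0]]
```

Emit:
apply_moves([
  {"gripper": 1, "dp": [-2.5, -2, 0], "twist": 0},
  {"gripper": 1, "dp": [-5.5, -4.5, 0], "twist": 0},
  {"gripper": 1, "dp": [-8.7, -7, 0], "twist": 0},
  {"gripper": 1, "dp": [-11.9, -9.5, 0], "twist": 0},
  {"gripper": 1, "dp": [-15.1, -12, 0], "twist": 0},
], force=60)

```text
clock: 0.57
eef_pos: [264.2, 454.8, 231.2]
eef_rot: [-0.0, 0.116, 0.993, -0.0]
wrist_force: [1.4, 1.0, 0.4]
opening: 0.997
```

Emit:
apply_moves([
  {"gripper": 1, "dp": [-3.2, -2.5, 0], "twist": 0},
  {"gripper": 1, "dp": [-6.4, -5, 0], "twist": 0},
  {"gripper": 1, "dp": [-9.6, -7.5, 0], "twist": 0},
  {"gripper": 1, "dp": [-12.8, -10, 0], "twist": 0},
  {"gripper": 1, "dp": [-16, -12.6, 0], "twist": 0},
])

```text
clock: 0.98
eef_pos: [390.9, 295.3, 231.4]
eef_rot: [0.0, 0.116, 0.993, 0.0]
wrist_force: [-0.4, 1.4, 0.5]
opening: 0.999
```

Emit:
apply_moves([
  {"gripper": 1, "dp": [-3.2, -2.5, 0], "twist": 0},
  {"gripper": 1, "dp": [-6.4, -5, 0], "twist": -0.05},
  {"gripper": 1, "dp": [-9.6, -7.5, 0], "twist": -0.1},
  {"gripper": 1, "dp": [-12.8, -10, 0], "twist": -0.15},
  {"gripper": 1, "dp": [-15.5, -12.5, 0], "twist": -0.187},
])

```text
clock: 1.4
eef_pos: [513.4, 137.5, 231.3]
eef_rot: [0.0, 0.022, 1.0, -0.0]
wrist_force: [1.7, -0.2, -0.3]
opening: 0.999
```

Run:
```python
from h import *
go([530,122,230],1.525); snap('wrist','w1')
```

```text
tcp [513.4 137.5 231.3] yang 1.5273 tilt [ 0.0003 -0.0001] dp [-1.73 -1.47  0.13] tw 0.002252969936945348 j7 1.2 F [ 1.7 -0.2 -0.3] open 0.999 t 1.4
[[-0.999, 0.044, 0.0], [0.044, 0.999, -0.0], [-0.0, -0.0, -1.0]]
```

View pics/w1.png

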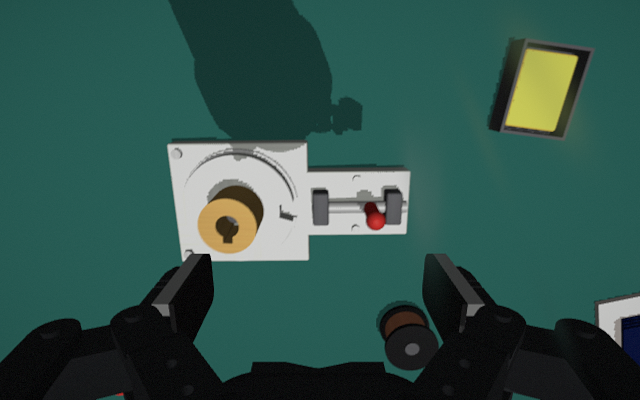

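The wrist view shows the hub top at (228,225) with its keyway pointing down in the image (world +x), the red ball at (376,220), the notch at (287,213), and the guides at (320,207) and (394,207).

Run:
```python
from h import *
w=load('w1'); im=w['img']; h=cv2.cvtColor(im,cv2.COLOR_RGB2HSV)
m=cv2.inRange(h,(0,150,60),(8,255,255)); n,l,st,c=cv2.connectedComponentsWithStats(m)
for i in range(1,n):
    if st[i,4]>80: print('red',st[i],c[i],onz(w,*c[i],68), dep(w,*c[i]))
m=cv2.inRange(h,(12,100,120),(25,255,255)); n,l,st,c=cv2.connectedComponentsWithStats(m)
for i in range(1,n):
    if st[i,4]>300:
        print('brass',st[i],c[i])
        cs,_=cv2.findContours((l==i).astype(np.uint8),cv2.RETR_EXTERNAL,cv2.CHAIN_APPROX_NONE)
        p=max(cs,key=len).reshape(-1,2); q=np.array([onz(w,*x,80)[:2] for x in p],np.float32)
        print(cv2.minEnclosingCircle(q), cv2.fitEllipse(q))
# white plate edges: top edge of tongue/ bottom edge
m=((h[...,1]<40)&(h[...,2]>150)).astype(np.uint8)
for cols,rows in [((325,400),(225,245)),((325,400),(155,175)),((200,300),(250,268))]:
    pts=[]
    for u in range(*cols):
        v=np.nonzero(m[rows[0]:rows[1],u])[0]
        if len(v): pts.append(onz(w,u,rows[0]+(v.max() if rows[0]>200 else v.min()),20)[:2])
    vx,vy,x0,y0=cv2.fitLine(np.array(pts,np.float32),cv2.DIST_HUBER,0,.01,.01).ravel(); print(len(pts),'edge ang',np.arctan2(vy,vx),x0,y0)
cv2.imwrite('pics/w1c.png',cv2.resize(im[130:270,165:425],(780,420),interpolation=cv2.INTER_CUBIC)[:,:,::-1])
```

```text
red [367 211  18  19 265] [375.51320755 219.94716981] [559.58122804 189.00920421  68.        ] [556.78596977 187.87416626  75.21325998]
brass [ 198  198   59   55 2069] [227.02899952 224.6882552 ]
((554.722900390625, 56.60655212402344), 25.84899139404297) ((554.7679443359375, 56.573204040527344), (50.6318473815918, 50.77379608154297), 156.60179138183594)
75 edge ang 1.5482701 592.9644 178.66327
75 edge ang 1.5273085 525.49243 178.77693
100 edge ang 1.5269923 619.06 63.24074
```

View pics/w1c.png

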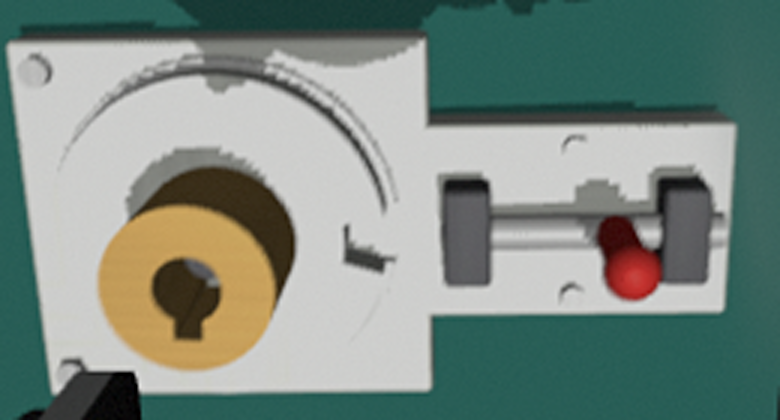

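Run:
```python
from h import *
go([559.5,189,50],1.534)
```

```text
tcp [516.5 130.8 231.3] yang 1.5231 tilt [ 0.0018 -0.0029] dp [-3.99  6.07 18.12] tw -0.010877224595326584 j7 1.21 F [  1.3 -10.7  -1.3] open 1.001 t 1.45
[[-0.999, 0.048, 0.002], [0.048, 0.999, -0.003], [-0.002, -0.003, -1.0]]
```

Emit:
apply_moves([
  {"gripper": 0, "dp": [-2, 3, 2], "twist": -0.005},
  {"gripper": 0, "dp": [-4, 6, 5], "twist": -0.01},
  {"gripper": 0, "dp": [-4, 6, 8], "twist": -0.01},
  {"gripper": 0, "dp": [-4, 6, 10], "twist": -0.01},
  {"gripper": 0, "dp": [-4, 6, 10], "twist": -0.01},
])

```text
clock: 1.87
eef_pos: [552.5, 197.3, 127.0]
eef_rot: [-0.003, 0.018, 1.0, -0.001]
wrist_force: [-1.1, 0.1, -0.3]
opening: 0.496
```

Run:
```python
from h import *
w=snap('wrist','w2');go([559.5,189,50],1.534); im=w['img']; h=cv2.cvtColor(im,cv2.COLOR_RGB2HSV)
m=cv2.inRange(h,(0,150,60),(8,255,255)); n,l,st,c=cv2.connectedComponentsWithStats(m)
for i in range(1,n):
    if st[i,4]>80: print('red',st[i],c[i],onz(w,*c[i],68))
m=cv2.inRange(h,(12,100,120),(25,255,255)); n,l,st,c=cv2.connectedComponentsWithStats(m)
for i in range(1,n):
    if st[i,4]>300:
        cs,_=cv2.findContours((l==i).astype(np.uint8),cv2.RETR_EXTERNAL,cv2.CHAIN_APPROX_NONE)
        p=max(cs,key=len).reshape(-1,2); q=np.array([onz(w,*x,80)[:2] for x in p],np.float32)
        print(st[i],cv2.minEnclosingCircle(q), cv2.fitEllipse(q))
```

```text
tcp [553.6 197.3 129.6] yang 1.5351 tilt [-0.0036 -0.0018] dp [-0.65 -0.79  7.96] tw 0.0010619603054780047 j7 1.14 F [0.4 0.5 1. ] open 0.506 t 1.92
[[-0.999, 0.036, -0.004], [0.036, 0.999, -0.002], [0.004, -0.002, -1.0]]
red [291 198  28  42 786] [304.54961832 221.38931298] [557.10604516 189.71919295  68.        ]
red [114 254  20   6  87] [124.40229885 256.42528736] [576.40965457  77.12292681  68.        ]
[502   0  72  99 301] ((466.62738037109375, 315.3563537597656), 27.262298583984375) ((484.16278076171875, 292.7756652832031), (16.447383880615234, 16.772573471069336), 124.7890625)
[  26  189   92   84 4922] ((554.7719116210938, 57.04659652709961), 25.97036361694336) ((554.7274169921875, 57.1146354675293), (51.006431579589844, 51.34703063964844), 5.830417156219482)
```

View pics/w2.png

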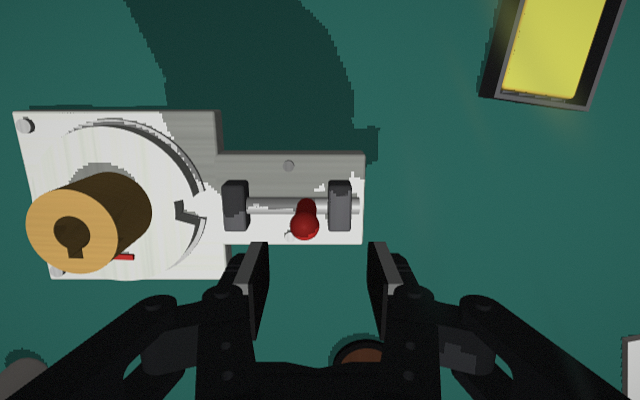

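The ball is at (304,222) between the open fingers' lanes and the hub top is at (72,230). The hub measures (554.8, 57.1), agreeing with the previous view. The ball's y is about 189.5.

Emit:
apply_moves([
  {"gripper": 0, "dp": [-0.65, -0.8, 0.5], "twist": 0},
  {"gripper": 0, "dp": [-0.65, -0.8, 3], "twist": 0},
  {"gripper": 0, "dp": [-0.65, -0.8, 6], "twist": 0},
  {"gripper": 0, "dp": [-0.65, -0.8, 7.9], "twist": 0},
  {"gripper": 0, "dp": [-0.65, -0.8, 7.9], "twist": 0},
])

```text
clock: 2.33
eef_pos: [560.4, 188.2, 50.6]
eef_rot: [-0.001, 0.018, 1.0, -0.001]
wrist_force: [-0.9, -1.1, -0.1]
opening: 0.502
```

Emit:
apply_moves([
  {"gripper": 0, "dp": [0, 0, 0], "twist": 0},
  {"gripper": -0.5, "dp": [0, 0, 0], "twist": 0},
  {"gripper": -0.8, "dp": [0, 0, 0], "twist": 0},
  {"gripper": -1, "dp": [0, 0, 0], "twist": 0},
  {"gripper": -1, "dp": [0, 0, 0], "twist": 0},
], force=40)

```text
clock: 2.75
eef_pos: [562.2, 189.0, 54.3]
eef_rot: [0.001, 0.018, 1.0, 0.0]
wrist_force: [-0.7, -5.6, 9.9]
opening: 0.177
```

Run:
```python
from h import *
snap('wrist','w3');go([557.5,157,50],1.534)
```

```text
tcp [562.1 188.9  54.3] yang 1.5343 tilt [0.0026 0.0002] dp [ 0.35 -3.21  0.43] tw 0.0002625536776894588 j7 1.17 F [-0.9 -4.3 11.2] open 0.18 t 2.8
[[-0.999, 0.037, 0.003], [0.037, 0.999, 0.0], [-0.003, 0.0, -1.0]]
```

View pics/w3.png

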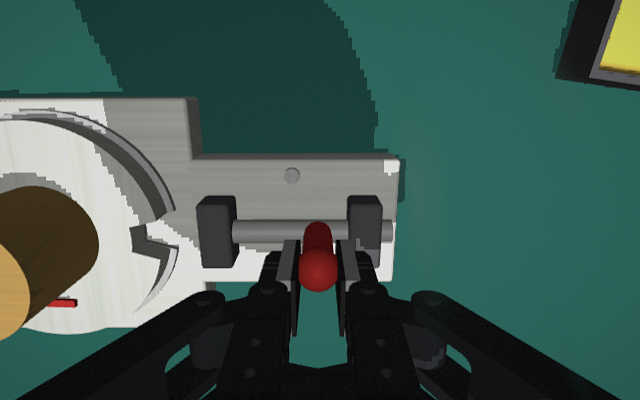

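The red ball at (318,270) is between the two pads and the inner guide at (217,232) is clear. Next I slide it along tool -y.

Emit:
apply_moves([
  {"gripper": -1, "dp": [0, -0.6, 0], "twist": 0},
  {"gripper": -1, "dp": [0, -1.3, 0], "twist": 0},
  {"gripper": -1, "dp": [0, -2, 0], "twist": 0},
  {"gripper": -1, "dp": [0, -2.6, 0], "twist": 0},
  {"gripper": -1, "dp": [0, -2.6, 0], "twist": 0},
])

```text
clock: 3.22
eef_pos: [561.3, 162.8, 54.3]
eef_rot: [0.001, 0.018, 1.0, 0.0]
wrist_force: [-0.9, -1.8, 9.8]
opening: 0.18
```

Run:
```python
from h import *
snap('wrist','w4');go([557.5,157,50],1.534)
```

```text
tcp [561.2 163.   54.3] yang 1.534 tilt [0.0028 0.0007] dp [ 0.35 -0.62  0.43] tw 4.041950557964746e-05 j7 1.2 F [-2.  -2.   9.9] open 0.181 t 3.27
[[-0.999, 0.037, 0.003], [0.037, 0.999, 0.001], [-0.003, 0.001, -1.0]]
```

View pics/w4.png

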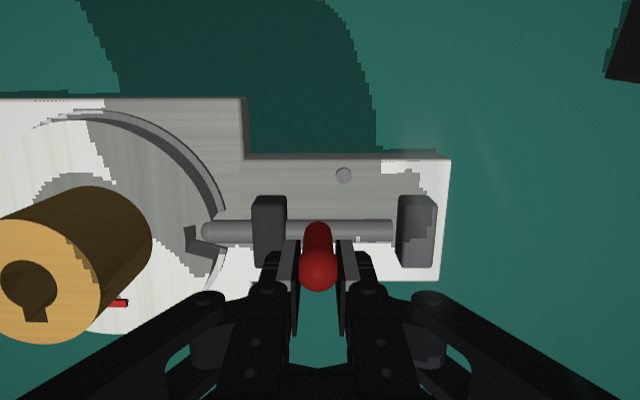

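The bolt's nose is at (205,230), past the rim at (222,215) and entering the notch. There is no stop force yet, so I push further.

Emit:
apply_moves([
  {"gripper": -1, "dp": [0, -0.2, 0], "twist": 0},
  {"gripper": -1, "dp": [0, -0.35, 0], "twist": 0},
  {"gripper": -1, "dp": [0, -0.5, 0], "twist": 0},
  {"gripper": -1, "dp": [0, -0.6, 0], "twist": 0},
  {"gripper": -1, "dp": [0, -0.6, 0], "twist": 0},
])

```text
clock: 3.68
eef_pos: [561.1, 158.8, 54.4]
eef_rot: [0.002, 0.018, 1.0, 0.001]
wrist_force: [-0.9, 4.6, 8.6]
opening: 0.18
```

Run:
```python
from h import *
go([557.5,157,50],1.534)
```

```text
tcp [561.1 158.8  54.4] yang 1.5355 tilt [0.0034 0.0023] dp [ 0.36 -0.19  0.43] tw 0.0014676396448969342 j7 1.21 F [-0.9  4.6  8.6] open 0.18 t 3.68
[[-0.999, 0.035, 0.003], [0.035, 0.999, 0.002], [-0.003, 0.002, -1.0]]
```

Emit:
apply_moves([
  {"gripper": -1, "dp": [0, -0.2, 0], "twist": 0},
  {"gripper": -1, "dp": [0, -0.4, 0], "twist": 0},
  {"gripper": -1, "dp": [0, -0.4, 0], "twist": 0},
  {"gripper": -1, "dp": [0, -0.4, 0], "twist": 0},
  {"gripper": -1, "dp": [0, -0.4, 0], "twist": 0},
])

```text
clock: 4.1
eef_pos: [561.1, 158.4, 54.5]
eef_rot: [0.002, 0.016, 1.0, 0.003]
wrist_force: [-0.5, 22.9, 4.9]
opening: 0.178
```

Run:
```python
from h import *
snap('wrist','w5');go([557.5,157,50],1.534)
```

```text
tcp [561.1 158.5  54.5] yang 1.5381 tilt [0.0045 0.006 ] dp [ 0.36 -0.16  0.45] tw 0.00413483756659061 j7 1.22 F [ 0.  21.9  5.1] open 0.174 t 4.15
[[-0.999, 0.033, 0.005], [0.033, 0.999, 0.006], [-0.004, 0.006, -1.0]]
```

View pics/w5.png

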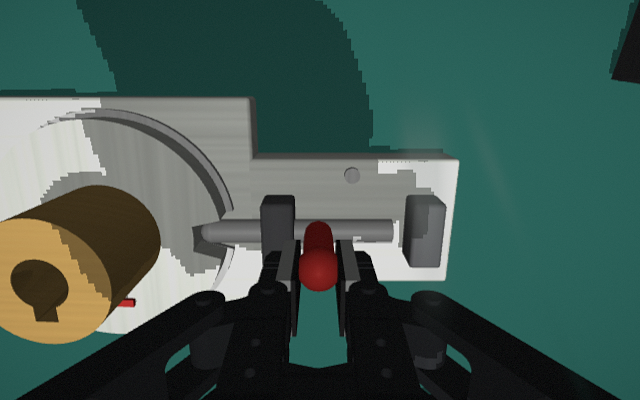

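The nose tip at (198,233) sits in the notch. A 22 N push moved the knob only 0.3 mm and the total travel was about 30 mm, so the bolt is at its stop. I ease off, open and rise.

Emit:
apply_moves([
  {"gripper": -1, "dp": [0, 0.3, 0], "twist": 0},
  {"gripper": 0, "dp": [0, 0.4, 0], "twist": 0},
  {"gripper": 0, "dp": [0, 0.4, 0], "twist": 0},
  {"gripper": 0, "dp": [0, 0.4, -1], "twist": 0},
  {"gripper": 0, "dp": [0, 0.4, -4], "twist": 0},
])

```text
clock: 4.57
eef_pos: [558.0, 156.6, 90.5]
eef_rot: [-0.002, 0.018, 1.0, -0.001]
wrist_force: [-1.1, 0.6, -0.2]
opening: 0.5
```

Emit:
apply_moves([
  {"gripper": 0.2, "dp": [0, 0, -4], "twist": 0},
  {"gripper": 0.5, "dp": [0, 0, -8], "twist": 0},
  {"gripper": 0.5, "dp": [0, 0, -12], "twist": 0},
  {"gripper": 0.5, "dp": [0, 0, -15], "twist": 0},
  {"gripper": 0.5, "dp": [0, 0, -15], "twist": 0},
])

```text
clock: 4.98
eef_pos: [562.0, 157.6, 249.5]
eef_rot: [0.004, 0.018, 1.0, 0.002]
wrist_force: [-0.0, 0.1, -0.2]
opening: 0.751
```

Run:
```python
from h import *
snap('wrist','w6');go([490,-280,250],1.07)
```

```text
tcp [561.  157.4 246.5] yang 1.5342 tilt [0.0056 0.0021] dp [  5.5  -43.97  -0.48] tw 0.46422416863742755 j7 1.2 F [ 0.  -0.1 -1.1] open 0.748 t 5.03
[[-0.999, 0.037, 0.006], [0.037, 0.999, 0.002], [-0.005, 0.002, -1.0]]
```

View pics/w6.png

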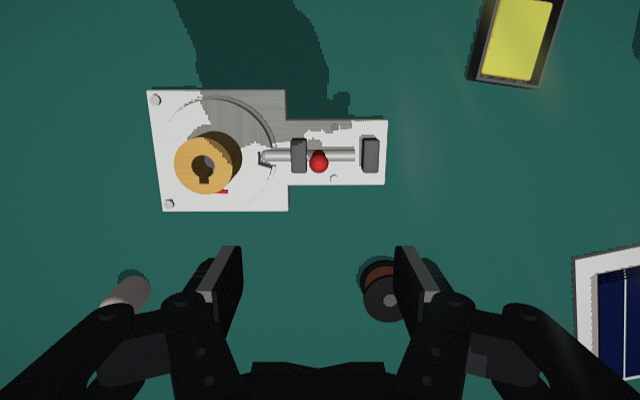

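The bolt stays home: nose at (265,157) in the notch, knob at (318,160), clear of the guides. Next I move to the shaft.

Emit:
apply_moves([
  {"gripper": 1, "dp": [0.4, -3, 0], "twist": 0},
  {"gripper": 1, "dp": [0.8, -6.5, 0], "twist": 0},
  {"gripper": 1, "dp": [1.3, -10.5, 0], "twist": 0},
  {"gripper": 1, "dp": [1.8, -14.5, 0], "twist": 0},
  {"gripper": 1, "dp": [2.3, -18.5, 0], "twist": 0},
])

```text
clock: 5.45
eef_pos: [528.9, -28.5, 242.1]
eef_rot: [-0.0, 0.018, 1.0, -0.0]
wrist_force: [1.1, -0.3, -0.0]
opening: 1.003
```

Emit:
apply_moves([
  {"gripper": 1, "dp": [0.5, -4, 0], "twist": 0.09},
  {"gripper": 1, "dp": [1, -8, 0], "twist": 0.19},
  {"gripper": 1, "dp": [1.5, -12, 0], "twist": 0.29},
  {"gripper": 1, "dp": [2, -16, 0], "twist": 0.38},
  {"gripper": 1, "dp": [2.5, -19.5, 0], "twist": 0.46},
])

```text
clock: 5.87
eef_pos: [496.7, -223.2, 242.3]
eef_rot: [-0.0, 0.248, 0.969, -0.0]
wrist_force: [0.4, -0.6, 0.3]
opening: 1.002
```

Run:
```python
from h import *
go([490,-280,250],1.07)
s=snap('wrist','w7')
```

```text
tcp [ 496.7 -223.2  242.3] yang 1.0688 tilt [-0.0008 -0.0002] dp [-2.15 -5.3  -0.77] tw -0.0011516386786920574 j7 1.51 F [ 0.4 -0.6  0.3] open 1.002 t 5.87
[[-0.877, 0.481, -0.001], [0.481, 0.877, -0.0], [0.001, -0.001, -1.0]]
```

View pics/w7.png

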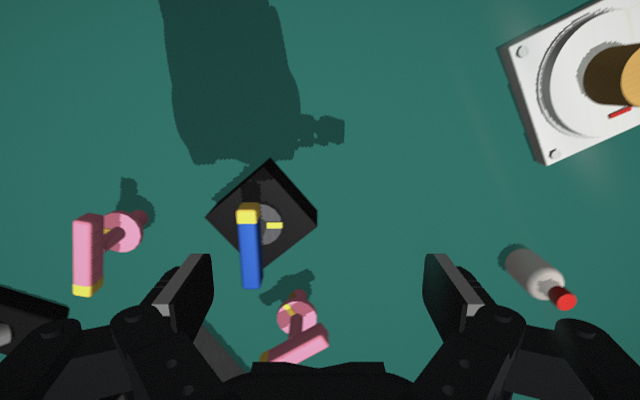

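The blue bar runs (247,212)–(250,288) with its yellow end on top, and the collar stripe at (275,226) points right (+tool y). The pink look-alikes at (90,255) and (295,330) stay clear.

```bash
cat > meas.py <<'E'
from h import *
import sys
w=snap('wrist',sys.argv[1]); Z=float(sys.argv[2]); im=w['img']; h=cv2.cvtColor(im,cv2.COLOR_RGB2HSV)
b=cv2.inRange(h,(105,120,40),(130,255,255)); n,l,st,c=cv2.connectedComponentsWithStats(b)
i=1+np.argmax(st[1:,4]); print('blue',st[i])
y=cv2.inRange(h,(24,120,100),(34,255,255)); n2,l2,st2,c2=cv2.connectedComponentsWithStats(y)
d=[np.hypot(*(c2[k]-c[i])) if 60<st2[k,4] else 1e9 for k in range(1,n2)]; 
for k in range(1,n2):
    if st2[k,4]>30: print('yel',st2[k],c2[k])
k=1+int(np.argmin(d))
if len(sys.argv)>3: k=int(sys.argv[3])
# top face: brightness split
V=h[...,2]; m=((l==i)|(l2==k))
print('V pct',np.percentile(V[l==i],[5,25,50,75,95]))
topm=((l==i)&(V>np.percentile(V[l==i],50)*0.85))|(l2==k)&(V>np.percentile(V[l2==k],50)*0.85)
cs,_=cv2.findContours(topm.astype(np.uint8),cv2.RETR_EXTERNAL,cv2.CHAIN_APPROX_NONE)
p=max(cs,key=len).reshape(-1,2)
q=np.array([onz(w,*x,Z)[:2] for x in p],np.float32)
r=cv2.minAreaRect(q); print('rect',r); bx=cv2.boxPoints(r)
e=[bx[1]-bx[0],bx[2]-bx[1]]; L=max(e,key=np.linalg.norm); print('long axis ang',np.arctan2(L[1],L[0])%np.pi,'key ang',np.arctan2(L[1],L[0])%np.pi-np.pi/2)
for nm,mm in [('all',topm)]:
    v,u=np.nonzero(mm); print(nm,len(u),onz(w,u.mean(),v.mean(),Z),[dep(w,u.mean(),v.mean())])
go([*r[0],88],None)
E
python3 meas.py w8 118
python3 - <<'E'
from h import *
w=load('w8'); cv2.imwrite('pics/w8c.png',cv2.resize(w['img'][140:360,40:360],(800,550))[:,:,::-1])
for q in [(300,345)]: print(dep(w,*q))
E
```

```text
blue [ 248  217   26   71 1399]
yel [247 209  20  13 233] [256.36051502 215.41630901]
yel [276 220  16   7  96] [283.42708333 223.42708333]
yel [ 84 285  18  13 172] [ 92.63372093 291.09302326]
yel [293 302  10   8  36] [296.41666667 305.19444444]
V pct [ 63.9 167.  207.  213.  219. ]
rect ((523.6011352539062, -300.5622253417969), (13.200973510742188, 57.09885025024414), 62.04512405395508)
long axis ang 2.6536875 key ang 1.0828911
all 1108 [ 521.58338822 -297.68039356  118.        ] [array([ 521.37417616, -297.43651842,  118.62328356])]
tcp [ 495.7 -226.4  242.2] yang 1.0637 tilt [-0.0013 -0.0021] dp [-6.04 -5.09 15.44] tw None j7 1.51 F [ 0.4  0.5 -0.5] open 0.999 t 5.97
[[-0.874, 0.486, -0.001], [0.486, 0.874, -0.002], [0.0, -0.002, -1.0]]
[ 625.94783966 -322.67754699  103.12276746]
```

View pics/w8c.png

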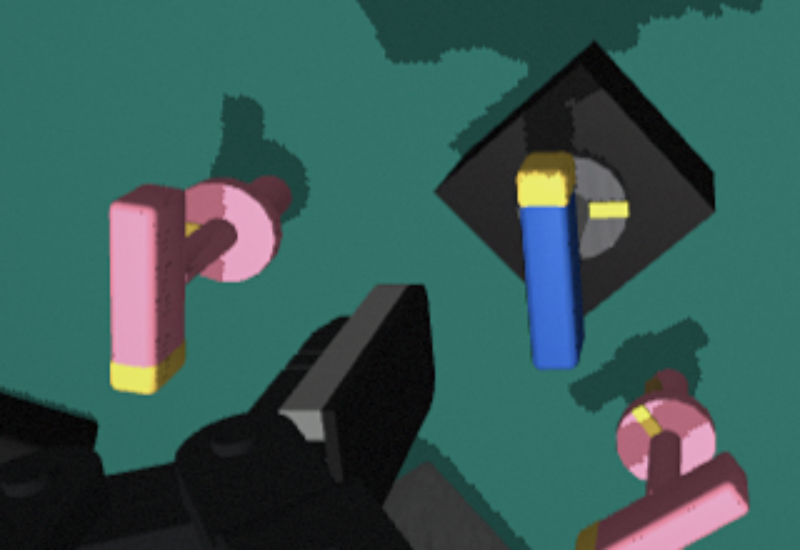

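Emit:
apply_moves([
  {"gripper": 1, "dp": [-2, -2, 0], "twist": -0.01},
  {"gripper": 1, "dp": [-4, -4, 2], "twist": -0.02},
  {"gripper": 1, "dp": [-5.3, -5, 5], "twist": -0.02},
  {"gripper": 0.5, "dp": [-5.3, -5, 7], "twist": -0.02},
  {"gripper": 0.2, "dp": [-5.3, -5, 7], "twist": -0.02},
])

```text
clock: 6.38
eef_pos: [518.7, -289.3, 168.2]
eef_rot: [-0.003, 0.236, 0.972, 0.0]
wrist_force: [-0.4, 0.7, -0.4]
opening: 0.747
```

```bash
sed -i "s/p=max(cs,key=len).reshape(-1,2)/p=np.argwhere(topm)[:,::-1]/" meas.py; python3 meas.py w9 118
```

```text
blue [ 289  187   28   95 2505]
yel [317 194  19   9 150] [326.20666667 197.81333333]
yel [ 53 269  25  19 343] [ 64.9212828  278.79008746]
yel [328 303  10   9  56] [332.71428571 306.82142857]
V pct [102. 133. 137. 139. 222.]
rect ((526.4871215820312, -296.5330505371094), (24.944080352783203, 58.86564636230469), 60.76750183105469)
long axis ang 2.6313896 key ang 1.0605932
all 2374 [ 522.07858446 -299.50210344  118.        ] [array([ 521.82930671, -299.33948023,  118.72256336])]
tcp [ 519.6 -289.2  170.6] yang 1.0946 tilt [-0.0041  0.0018] dp [-0.99 -0.34  8.25] tw None j7 1.67 F [ 0.1 -0.6  0.9] open 0.661 t 6.43
[[-0.889, 0.458, -0.004], [0.458, 0.889, 0.002], [0.004, -0.0, -1.0]]
```

View pics/w9.png

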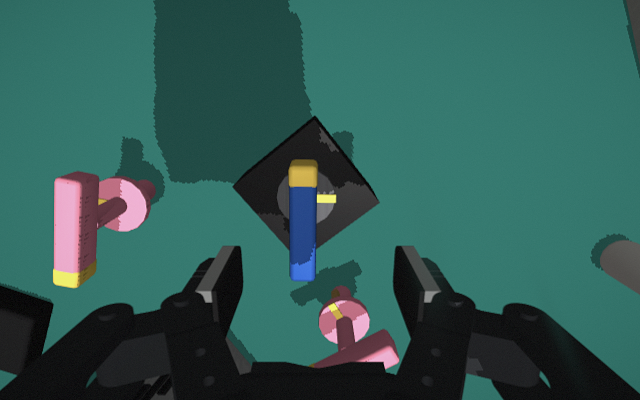

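Run:
```python
from h import *
w=load('w9'); im=w['img']; h=cv2.cvtColor(im,cv2.COLOR_RGB2HSV)
b=cv2.inRange(h,(105,120,40),(130,255,255))
rows=[]
for v in range(195,276,2):
    u=np.nonzero(b[v,270:340])[0]+270; rows.append((v,u.min(),u.max()))
L=np.array([onz(w,r[1],r[0],118)[:2] for r in rows]);Rr=np.array([onz(w,r[2],r[0],118)[:2] for r in rows])
for Q in (L,Rr):
    f=cv2.fitLine(Q.astype(np.float32),cv2.DIST_HUBER,0,.01,.01).ravel(); print('ang',np.arctan2(f[1],f[0])%np.pi)
print('width',np.linalg.norm((L-Rr).mean(0)), rows[::8])
u=np.nonzero(b.any(0))[0]; vv=np.nonzero(b[:,295:312].any(1))[0]; print(vv.min(),vv.max())
M=(L+Rr)/2; f=cv2.fitLine(M.astype(np.float32),cv2.DIST_HUBER,0,.01,.01).ravel(); d=f[:2]*np.sign(f[1]); 
E=onz(w,303.5,vv.max()+.5,118)[:2]; c=E+36*d; print('mid ang',np.arctan2(d[1],d[0])-np.pi/2,'end',E,'c',c, 'blue/yel line',onz(w,303,vv.min(),118))
go([*c,88],np.arctan2(d[1],d[0])-np.pi/2)
```

```text
ang 2.6590116
ang 2.6630254
width 14.979276229309733 [(195, np.int64(289), np.int64(315)), (211, np.int64(289), np.int64(315)), (227, np.int64(289), np.int64(315)), (243, np.int64(289), np.int64(315)), (259, np.int64(290), np.int64(315)), (275, np.int64(290), np.int64(315))]
187 281
mid ang 1.0911006 end [ 550.51698329 -314.74393402] c [ 518.5801089  -298.12959991] blue/yel line [ 498.11137541 -287.27669627  118.        ]
tcp [ 519.6 -289.2  170.6] yang 1.0946 tilt [-0.0041  0.0018] dp [-0.36 -0.84  8.26] tw 0.003503611665518047 j7 1.67 F [ 0.1 -0.6  0.9] open 0.661 t 6.43
[[-0.889, 0.458, -0.004], [0.458, 0.889, 0.002], [0.004, -0.0, -1.0]]
```

The bar centre is (518.6, -298.1), key angle 1.091, measured width about 15 mm (16 expected). I descend over it.

Emit:
apply_moves([
  {"gripper": 0.2, "dp": [-0.4, -0.8, 0], "twist": 0.003},
  {"gripper": 0.2, "dp": [-0.4, -0.8, 3], "twist": 0.003},
  {"gripper": 0.2, "dp": [-0.4, -0.8, 6], "twist": 0.003},
  {"gripper": 0.2, "dp": [-0.4, -0.8, 8], "twist": 0.003},
  {"gripper": 0.2, "dp": [-0.4, -0.8, 8], "twist": 0.003},
])

```text
clock: 6.85
eef_pos: [520.0, -298.0, 90.6]
eef_rot: [-0.001, 0.237, 0.972, 0.0]
wrist_force: [-1.0, 0.4, -0.7]
opening: 0.597
```

Run:
```python
from h import *
snap('wrist','w10')
go([518.6,-298.1,88],1.091)
```

```text
tcp [ 520.7 -298.6   92.6] yang 1.0922 tilt [-0.001   0.0004] dp [ 0.22 -0.05  0.46] tw 0.001237011934069221 j7 1.71 F [-0.4 -0.2 -0. ] open 0.6 t 6.9
[[-0.888, 0.461, -0.001], [0.461, 0.888, 0.0], [0.001, -0.0, -1.0]]
```

View pics/w10.png

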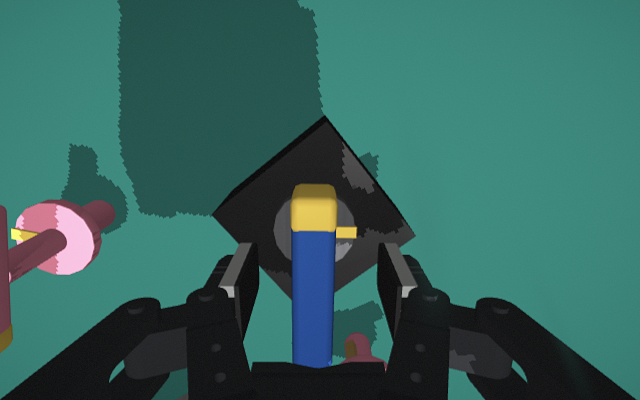

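The bar (292–334 px) is centred between the pads. Closing.

Emit:
apply_moves([
  {"gripper": 0.2, "dp": [0.2, 0, 0.4], "twist": 0},
  {"gripper": -0.3, "dp": [0.2, 0, 0.4], "twist": 0},
  {"gripper": -1, "dp": [0.2, 0, 0.4], "twist": 0},
  {"gripper": -1, "dp": [0.2, 0, 0.4], "twist": 0},
  {"gripper": -1, "dp": [0.2, 0, 0.4], "twist": 0},
], force=100)

```text
clock: 7.32
eef_pos: [519.7, -298.1, 89.5]
eef_rot: [0.001, 0.237, 0.971, -0.0]
wrist_force: [-1.4, 1.1, 9.5]
opening: 0.168
```

Emit:
apply_moves([
  {"gripper": -1, "dp": [0, 0, 0], "twist": 0},
  {"gripper": -1, "dp": [0, 0, 0], "twist": 0},
  {"gripper": -1, "dp": [0, 0, -0.5], "twist": 0},
  {"gripper": -1, "dp": [0, 0, -2], "twist": 0},
  {"gripper": -1, "dp": [0, 0, -4], "twist": 0},
])

```text
clock: 7.73
eef_pos: [518.4, -297.3, 128.1]
eef_rot: [-0.001, 0.237, 0.971, 0.0]
wrist_force: [0.2, -0.6, -1.2]
opening: 0.172
```

Run:
```python
from h import *
snap('wrist','w11')
go([518.6,-298.1,190],1.091)
```

```text
tcp [ 520.1 -298.5  132.5] yang 1.0917 tilt [ 0.0028 -0.0014] dp [ 0.14 -0.04 -5.75] tw 0.0006533396610952646 j7 1.7 F [ 3.6 -2.1  3.3] open 0.172 t 7.78
[[-0.887, 0.461, 0.003], [0.461, 0.887, -0.001], [-0.003, 0.0, -1.0]]
```

View pics/w11.png

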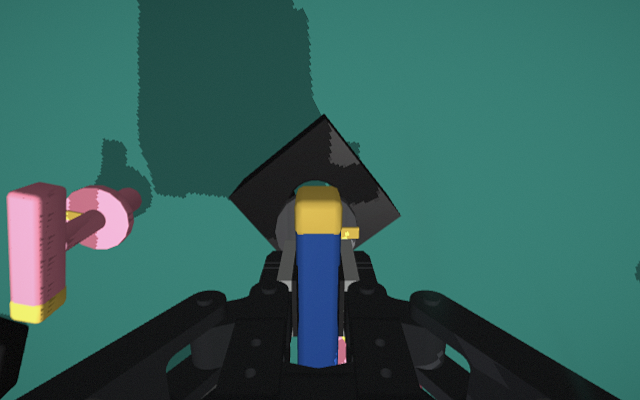

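The shaft is lifted: bar (297–342 px) in the pads, collar clear of the block, stripe at (350,233). Before the carry I measure the keyway angle and hub centre from the earlier still picture.

```bash
cat > hub.py <<'E'
from h import *
import sys
w=load(sys.argv[1]); im=w['img']; cx,cy=554.8,57.1
S=8
g=[(cx-40,cy-40),(cx+40,cy-40),(cx+40,cy+40),(cx-40,cy+40)]
src=proj(w,[(x,y,80) for x,y in g]).astype(np.float32); dst=np.array([(0,0),(640,0),(640,640),(0,640)],np.float32) # u=x,v=y
o=cv2.warpPerspective(im,cv2.getPerspectiveTransform(src,dst),(640,640),flags=cv2.INTER_LINEAR)
cv2.imwrite(f'pics/{sys.argv[1]}_hub.png',cv2.resize(o,(560,560))[:,:,::-1])
h=cv2.cvtColor(o,cv2.COLOR_RGB2HSV); m=cv2.inRange(h,(10,90,110),(26,255,255))
n,l,st,c=cv2.connectedComponentsWithStats(m); i=1+np.argmax(st[1:,4]); mm=(l==i).astype(np.uint8)
cs,_=cv2.findContours(mm,cv2.RETR_EXTERNAL,cv2.CHAIN_APPROX_NONE); p=max(cs,key=len)
ctr,r=cv2.minEnclosingCircle(p); el=cv2.fitEllipse(p); print('hub',cx-40+el[0][0]/S,cy-40+el[0][1]/S,el[1][0]/S/2,el[1][1]/S/2,r/S)
ctr=el[0]; uu,vv=np.meshgrid(np.arange(640),np.arange(640)); dx=(uu-ctr[0])/S;dy=(vv-ctr[1])/S; R=np.hypot(dx,dy)
k=(mm==0)&(R>12)&(R<15)
k&=(np.abs(np.arctan2(dy,dx))<0.8)
print('keyway',k.sum(),np.arctan2(dy[k].mean(),dx[k].mean()), 'width at 13.5', (k&(R>13)&(R<14)).sum()/S/S/1)
k=(mm==0)&(R<9.5);
E
python3 hub.py w6; python3 hub.py w2; python3 hub.py w1
python3 - <<'E'
from h import *
go([554.8,57.1,200],-0.037)
E
```

```text
hub 554.7688339233398 57.02658615112305 25.49226951599121 25.893484115600586 26.38363265991211
keyway 1605 -0.07722992017081454 width at 13.5 8.4375
hub 554.7475784301757 57.15995559692383 25.762901306152344 25.906631469726562 26.190114974975586
keyway 1616 -0.08155288752540854 width at 13.5 8.46875
hub 554.7863395690918 56.55240020751953 25.714115142822266 25.91327476501465 26.117258071899414
keyway 1529 -0.10029124909542665 width at 13.5 7.984375
tcp [ 520.1 -298.5  132.5] yang 1.0917 tilt [ 0.0028 -0.0014] dp [13.3  33.15 -6.78] tw 1.1286533396610952 j7 1.7 F [ 3.6 -2.1  3.3] open 0.172 t 7.78
[[-0.887, 0.461, 0.003], [0.461, 0.887, -0.001], [-0.003, 0.0, -1.0]]
```

View pics/w6_hub.png

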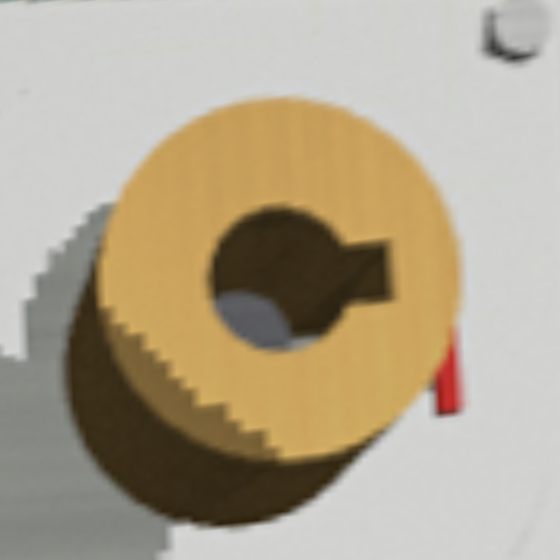

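Emit:
apply_moves([
  {"gripper": -1, "dp": [0, 0, -3], "twist": 0.05},
  {"gripper": -1, "dp": [1, 2.5, -6], "twist": 0.17},
  {"gripper": -1, "dp": [2.3, 5.8, -7], "twist": 0.29},
  {"gripper": -1, "dp": [3.7, 9.2, -7], "twist": 0.41},
  {"gripper": -1, "dp": [5.2, 12.8, -7], "twist": 0.53},
])

```text
clock: 8.2
eef_pos: [532.2, -159.2, 199.6]
eef_rot: [0.001, 0.486, 0.874, 0.001]
wrist_force: [0.8, 0.5, -2.5]
opening: 0.171
```

Run:
```python
from h import *
go([554.8,57.1,200],-0.077)
```

```text
tcp [ 532.2 -159.2  199.6] yang 0.5547 tilt [ 0.0022 -0.    ] dp [17.2  13.32 -0.03] tw 0.6317451393943321 j7 0.98 F [ 0.8  0.5 -2.5] open 0.171 t 8.2
[[-0.527, 0.85, 0.002], [0.85, 0.527, -0.0], [-0.001, 0.002, -1.0]]
```

Emit:
apply_moves([
  {"gripper": -1, "dp": [3, 2.3, 0], "twist": 0.12},
  {"gripper": -1, "dp": [6.2, 4.8, 0], "twist": 0.24},
  {"gripper": -1, "dp": [9.4, 7.3, 0], "twist": 0.36},
  {"gripper": -1, "dp": [12.6, 9.8, 0], "twist": 0.48},
  {"gripper": -1, "dp": [15.5, 12, 0], "twist": 0.6},
])

```text
clock: 8.62
eef_pos: [550.9, 37.8, 198.8]
eef_rot: [-0.0, 0.722, 0.692, 0.0]
wrist_force: [0.8, 0.4, -1.9]
opening: 0.165
```

Emit:
apply_moves([
  {"gripper": -1, "dp": [0.8, 0, 0], "twist": 0.03},
  {"gripper": -1, "dp": [0.8, 0, 0], "twist": 0.03},
  {"gripper": -1, "dp": [0.8, 0, 0], "twist": 0.03},
  {"gripper": -1, "dp": [0.8, 0, 0], "twist": 0.03},
  {"gripper": -1, "dp": [0.8, 0, 0], "twist": 0.03},
])

```text
clock: 9.03
eef_pos: [551.2, 41.7, 198.6]
eef_rot: [0.0, 0.731, 0.682, 0.0]
wrist_force: [-0.2, -0.4, -2.1]
opening: 0.174
```

Run:
```python
from h import *
go([554.8,57.1,200],-0.077)
snap('wrist','w12');snap('scene','s12');snap('top','t12')
go([554.8,57.1,200],-0.077)
s=load('s12')
u,v=proj(s,[554.8,57.1,130])[0]; u=int(u);v=int(v);print(u,v)
cv2.imwrite('pics/s12c.png',cv2.resize(s['img'][v-60:v+60,u-80:u+80],(800,600),interpolation=cv2.INTER_CUBIC)[:,:,::-1])
```

```text
tcp [551.2  41.7 198.6] yang -0.0691 tilt [0.0003 0.    ] dp [ 1.56  0.25 -0.14] tw 0.007902820497526442 j7 0.09 F [-0.2 -0.4 -2.1] open 0.174 t 9.03
[[0.069, 0.998, 0.0], [0.998, -0.069, 0.0], [0.0, 0.0, -1.0]]
tcp [551.3  42.1 198.4] yang -0.0691 tilt [0.0002 0.0001] dp [ 1.53  0.25 -0.16] tw 0.007855726553503972 j7 0.09 F [ 0.8  0.4 -1.8] open 0.169 t 9.18
[[0.069, 0.998, 0.0], [0.998, -0.069, 0.0], [0.0, 0.0, -1.0]]
345 195
```

View pics/w12.png

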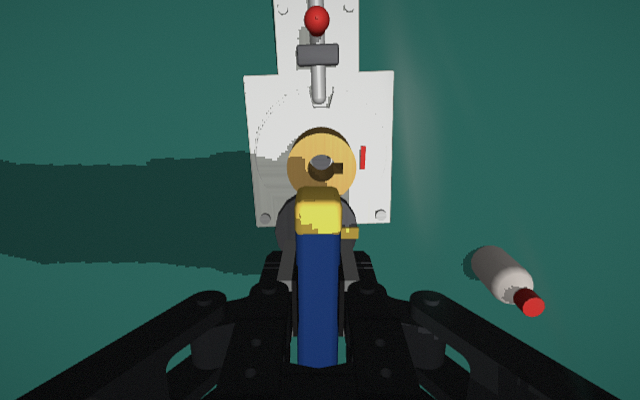

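View pics/s12c.png

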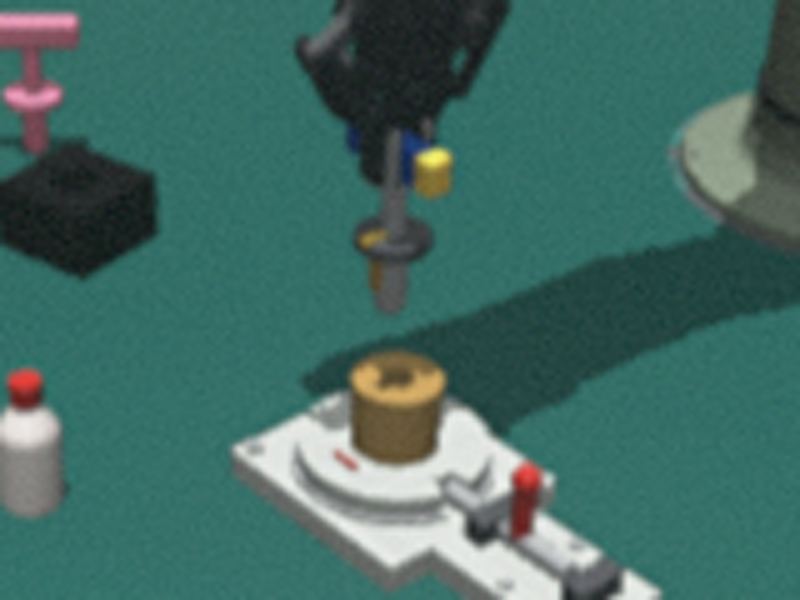

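The wrist view shows the held bar (297–340 px), its blue/yellow line at row 235, the collar edges at about 276 and 357, and the hub at (321,165) with its keyway to the right. The scene crop shows the shaft upright above the hub with the key towards the keyway side and the bolt home.

```bash
python3 - <<'E'
from h import *
w=load('w12'); im=w['img']; h=cv2.cvtColor(im,cv2.COLOR_RGB2HSV)
tcp=np.array([551.25,41.85,198.55]); R=np.array([[.069,.998,0],[.998,-.069,0],[0,0,-1]])
T=lambda p:R.T@(p-tcp)
b=cv2.inRange(h,(105,120,30),(130,255,255)); 
u=[np.nonzero(b[v,280:350])[0]+280 for v in range(240,340,4)]
for v,x in list(zip(range(240,340,4),u))[::5]: print(v,x.min(),x.max(),T(onz(w,(x.min()+x.max())/2,v,227)))
col=b[:,312:328].sum(1)/255; vv=np.nonzero(col>8)[0]; print('blue line v',vv.min(),T(onz(w,319,vv.min(),227)))
# same in w11 and w10
for f,t,RR in [('w10',np.array([520.3,-298.3,91.6]),None)]:
    x=load(f); a=1.0922; Rr=np.array([[-np.sin(a),np.cos(a),0],[np.cos(a),np.sin(a),0],[0,0,-1]])
    hb=cv2.inRange(cv2.cvtColor(x['img'],cv2.COLOR_RGB2HSV),(105,120,30),(130,255,255)); c=hb[:,305:320].sum(1)/255; v0=np.nonzero(c>8)[0].min(); print(f,v0,onz(x,313,v0,118))
cv2.imwrite('pics/w12c.png',cv2.resize(im[110:280,240:400],(800,850))[120:720,:,::-1])
E
python3 hub.py w12
```

```text
240 296 340 [ 22.15037017   0.35333491 -28.45      ]
260 296 339 [ 14.52589225   0.18200534 -28.45      ]
280 298 338 [  6.62952888   0.3621765  -28.45      ]
300 298 337 [ -1.55400666   0.18478197 -28.45      ]
320 299 337 [-10.04014644   0.37167254 -28.45      ]
blue line v 235 [ 24.01578178   0.69608271 -28.45      ]
w10 232 [ 497.97889381 -287.83043481  118.        ]
hub 555.4297264099121 59.74123916625977 22.69048500061035 26.78723907470703 26.193988800048828
keyway 1589 -0.3062043359066718 width at 13.5 8.3125
```

View pics/w12c.png

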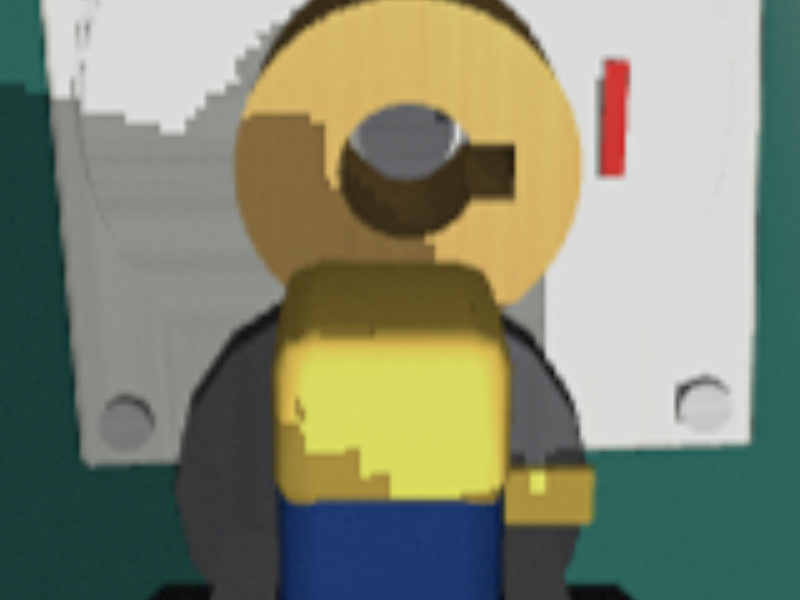

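Run:
```python
from h import *
w=load('w12')
tcp=np.array([551.25,41.85,198.55]); R=np.array([[.069,.998,0],[.998,-.069,0],[0,0,-1]])
T=lambda p:np.round(R.T@(p-tcp),2)
print('stripe',T(onz(w,341,233.1,167)),T(onz(w,358.5,233.1,167)),'rows',T(onz(w,350,227.6,167)),T(onz(w,350,238.6,167)))
print('slot',T(onz(w,334,168.1,80)),T(onz(w,343,168.1,80)),onz(w,338,168.1,80))
# hub extents left/right at row of centre: u 240+235/5, 240+581/5 ; 
print('hubLR',onz(w,287,166,80),onz(w,356.2,166,80),'bore LR',onz(w,308.2,168,80))
# collar left edge
print('collar L',T(onz(w,240+177/5,234,167)),'R',T(onz(w,240+583/5,240,167)))
print('axis in tool',T(np.array([554.77,57.05,80])))
```

```text
stripe [-0.6  12.45 31.55] [-0.59 21.62 31.55] rows [ 2.5  17.09 31.55] [-3.72 17.25 31.55]
slot [ 14.96  12.33 118.55] [ 14.96  19.04 118.55] [567.55417188  55.71091938  80.        ]
hubLR [529.77640981  59.90691295  80.        ] [581.14779206  56.37724766  80.        ] bore LR [545.40004471  57.30934836  80.        ]
collar L [ -1.13 -21.98  31.55] R [-4.52 20.75 31.55]
axis in tool [ 15.41   2.46 118.55]
```

Emit:
apply_moves([
  {"gripper": -1, "dp": [0.7, 0.13, 0], "twist": 0.008},
  {"gripper": -1, "dp": [1.5, 0.26, 0], "twist": 0.008},
  {"gripper": -1, "dp": [1.5, 0.26, 1.5], "twist": 0.008},
  {"gripper": -1, "dp": [1.5, 0.26, 3.2], "twist": 0.008},
  {"gripper": -1, "dp": [1.5, 0.26, 3.2], "twist": 0.008},
])

```text
clock: 9.6
eef_pos: [553.8, 58.7, 163.9]
eef_rot: [-0.001, 0.733, 0.68, -0.001]
wrist_force: [-1.3, 0.5, -3.7]
opening: 0.169
```

Run:
```python
from h import *
go([554.8,57.1,150],-0.077)
s=snap('scene','s13');snap('wrist','w13')
go([554.8,57.1,150],-0.077)
u,v=proj(s,[554.8,57.1,110])[0]; u=int(u);v=int(v)
cv2.imwrite('pics/s13c.png',cv2.resize(s['img'][v-36:v+36,u-48:u+48],(800,600),interpolation=cv2.INTER_CUBIC)[:,:,::-1])
```

```text
tcp [553.8  58.7 163.9] yang -0.0751 tilt [-0.0032 -0.0005] dp [-0.15  0.12  1.39] tw 0.0019398427583023903 j7 0.08 F [-1.3  0.5 -3.7] open 0.169 t 9.6
[[0.075, 0.997, -0.003], [0.997, -0.075, -0.001], [-0.001, -0.003, -1.0]]
tcp [554.8  58.1 166.3] yang -0.0759 tilt [-0.0008 -0.0003] dp [-0.1   0.    1.63] tw 0.0011419596093200646 j7 0.08 F [ 0.5  0.3 -2. ] open 0.169 t 9.7
[[0.076, 0.997, -0.001], [0.997, -0.076, -0.0], [-0.0, -0.001, -1.0]]
```

View pics/s13c.png

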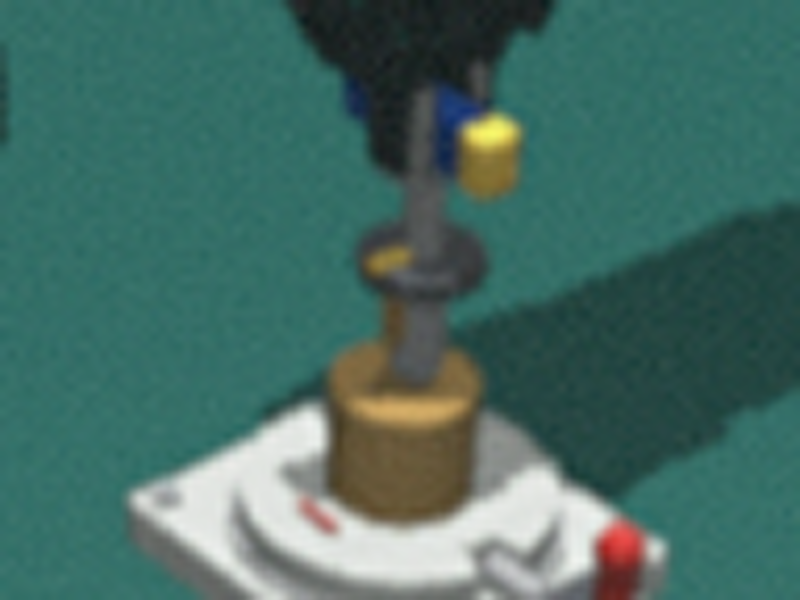

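View pics/w13.png

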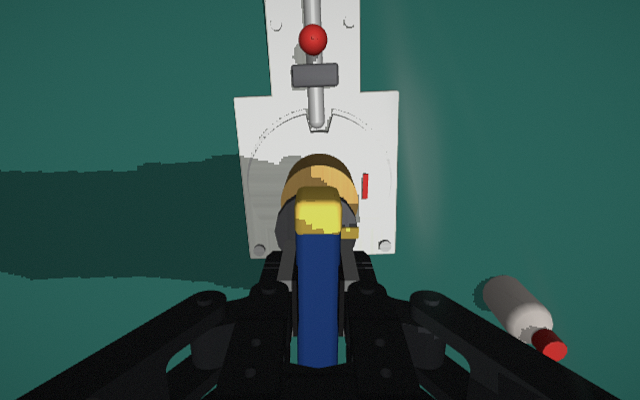

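Run:
```python
from h import *
s=snap('scene','s14'); go([554.8,57.1,150],-0.077)
u0,v0=[int(a) for a in proj(s,[554.8,57.1,110])[0]]
im=cv2.resize(s['img'][v0-36:v0+36,u0-48:u0+48],(800,600),interpolation=cv2.INTER_CUBIC)
f=lambda p:((proj(s,p)[0]-[u0-48,v0-36]+.5)*8.333)
for x,y,z in [(554.8,57.1,80),(554.8,57.1,180),(554.8,58.1,85),(554.8,58.1,127),(554.8,58.1,180)]: print((x,y,z),f([x,y,z]))
pts=[f([554.8+26*np.cos(t),57.1+26*np.sin(t),80]) for t in np.linspace(0,6.28,60)]
o=im.copy()
cv2.polylines(o,[np.int32(pts)],True,(255,0,0),1)
cv2.line(o,tuple(np.int32(f([554.8,58.1,85]))),tuple(np.int32(f([554.8,58.1,180]))),(0,255,0),1)
cv2.imwrite('pics/s14c.png',o[:,:,::-1])
```

```text
tcp [555.2  57.9 166.9] yang -0.076 tilt [ 0.0003 -0.0001] dp [-0.09 -0.03  1.69] tw 0.000968315603362857 j7 0.08 F [ 0.3 -0.1 -0.9] open 0.169 t 9.75
[[0.076, 0.997, 0.0], [0.997, -0.076, -0.0], [-0.0, 0.0, -1.0]]
(554.8, 57.1, 80) [406.37142365 384.69203364]
(554.8, 57.1, 180) [422.38803032 129.09443247]
(554.8, 58.1, 85) [409.20387988 373.74088012]
(554.8, 58.1, 127) [415.81928622 268.86943373]
(554.8, 58.1, 180) [424.5629134  130.26013562]
```

View pics/s14c.png

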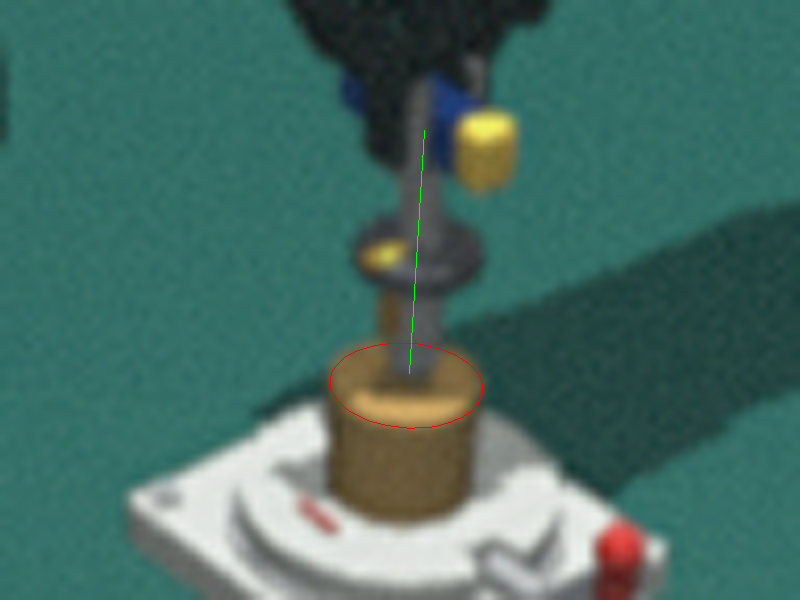

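The red ellipse of the measured hub and the green axis line of the tool both overlay the picture within about 2 mm, with the shaft slightly to the right (+y). I shift by -1 mm in y and enter the bore.

Emit:
apply_moves([
  {"gripper": -1, "dp": [-0.1, 0, 0], "twist": 0},
  {"gripper": -1, "dp": [-0.1, 0, 0.4], "twist": 0},
  {"gripper": -1, "dp": [-0.1, 0, 0.8], "twist": 0},
  {"gripper": -1, "dp": [-0.1, 0, 1.2], "twist": 0},
  {"gripper": -1, "dp": [-0.1, 0, 1.2], "twist": 0},
])

```text
clock: 10.17
eef_pos: [554.9, 56.7, 153.7]
eef_rot: [0.0, 0.733, 0.68, -0.0]
wrist_force: [2.4, 0.7, -3.8]
opening: 0.17
```

Run:
```python
from h import *
go([554.8,57.1,150],-0.077); print(bot.get_state()['ft_torque'])
```

```text
tcp [554.9  56.7 153.7] yang -0.0761 tilt [ 0.0001 -0.0003] dp [ 0.04 -0.01  0.37] tw 0.0009348203609911288 j7 0.09 F [ 2.4  0.7 -3.8] open 0.17 t 10.17
[[0.076, 0.997, 0.0], [0.997, -0.076, -0.0], [-0.0, 0.0, -1.0]]
[-0.17731732 -0.79121941  0.04880167]
```

The tip is 8 mm into the bore with no resistance. The key comes next.

Emit:
apply_moves([
  {"gripper": -1, "dp": [0, 0.05, 0.3], "twist": 0},
  {"gripper": -1, "dp": [0, 0.05, 0.6], "twist": 0},
  {"gripper": -1, "dp": [0, 0.05, 1], "twist": 0},
  {"gripper": -1, "dp": [0, 0.05, 1.4], "twist": 0},
  {"gripper": -1, "dp": [0, 0.05, 1.4], "twist": 0},
])

```text
clock: 10.58
eef_pos: [555.2, 56.6, 139.5]
eef_rot: [-0.0, 0.733, 0.68, -0.0]
wrist_force: [2.1, -1.3, -3.6]
opening: 0.171
```

Run:
```python
from h import *
go([554.8,57.1,119],-0.077); print(bot.get_state()['ft_torque'])
```

```text
tcp [555.2  56.6 139.5] yang -0.076 tilt [-0.0004 -0.0003] dp [ 0.04 -0.04  2.05] tw 0.0009793146804137898 j7 0.1 F [ 2.1 -1.3 -3.6] open 0.171 t 10.58
[[0.076, 0.997, -0.0], [0.997, -0.076, -0.0], [-0.0, -0.0, -1.0]]
[-0.10342061 -0.62960955 -0.01901532]
```

No axial resistance at 4 mm into the keyway depth, so the key is in. I continue against the spring.

Emit:
apply_moves([
  {"gripper": -1, "dp": [0, 0, 0.4], "twist": 0},
  {"gripper": -1, "dp": [0, 0, 0.8], "twist": 0},
  {"gripper": -1, "dp": [0, 0, 1.2], "twist": 0},
  {"gripper": -1, "dp": [0, 0, 1.5], "twist": 0},
  {"gripper": -1, "dp": [0, 0, 1.5], "twist": 0},
], force=115)

```text
clock: 11.0
eef_pos: [555.3, 56.6, 124.9]
eef_rot: [0.0, 0.733, 0.68, -0.0]
wrist_force: [-0.3, 0.2, 4.1]
opening: 0.165
```

Run:
```python
from h import *
go([554.8,57.1,119],-0.077); print(bot.get_state()['ft_torque'])
```

```text
tcp [555.3  56.6 124.9] yang -0.0761 tilt [-0.     -0.0001] dp [ 0.04 -0.06  0.59] tw 0.0008852436132205099 j7 0.12 F [-0.3  0.2  4.1] open 0.165 t 11.0
[[0.076, 0.997, -0.0], [0.997, -0.076, -0.0], [-0.0, -0.0, -1.0]]
[-0.02792139 -0.10602934 -0.02688711]
```

The net reaction of about 7.7 N matches the spring at 6.6 mm of travel. I push on to the stop.

Emit:
apply_moves([
  {"gripper": -1, "dp": [0, 0, 0.3], "twist": 0},
  {"gripper": -1, "dp": [0, 0, 0.6], "twist": 0},
  {"gripper": -1, "dp": [0, 0, 0.8], "twist": 0},
  {"gripper": -1, "dp": [0, 0, 0.9], "twist": 0},
  {"gripper": -1, "dp": [0, 0, 0.9], "twist": 0},
])

```text
clock: 11.42
eef_pos: [555.9, 56.7, 119.1]
eef_rot: [-0.0, 0.734, 0.68, 0.001]
wrist_force: [-17.4, 1.5, 61.6]
opening: 0.162
```

Run:
```python
from h import *
go([554.8,57.1,119],-0.077); print(bot.get_state()['ft_torque'])
```

```text
tcp [555.9  56.7 119.1] yang -0.0766 tilt [0.0017 0.0022] dp [ 0.03 -0.11  0.01] tw 0.0004136975545629973 j7 0.12 F [-17.4   1.5  61.6] open 0.162 t 11.42
[[0.077, 0.997, 0.002], [0.997, -0.077, 0.002], [0.002, 0.002, -1.0]]
[0.06799371 3.80424119 0.05885438]
```

Emit:
apply_moves([
  {"gripper": -1, "dp": [0, -0.05, -0.1], "twist": 0},
  {"gripper": -1, "dp": [0, -0.05, -0.15], "twist": 0},
  {"gripper": -1, "dp": [0, -0.05, -0.15], "twist": 0},
  {"gripper": -1, "dp": [0, -0.05, -0.15], "twist": 0},
  {"gripper": -1, "dp": [0, -0.05, -0.15], "twist": 0},
])

```text
clock: 11.83
eef_pos: [555.5, 56.7, 119.3]
eef_rot: [0.0, 0.734, 0.68, 0.001]
wrist_force: [-5.7, 0.2, 30.3]
opening: 0.165
```

Run:
```python
from h import *
s=snap('scene','s15'); snap('wrist','w15'); go([554.8,57.1,119],-0.077); print(bot.get_state()['ft_torque'])
u0,v0=[int(a) for a in proj(s,[554.8,57.1,80])[0]]
cv2.imwrite('pics/s15c.png',cv2.resize(s['img'][v0-36:v0+36,u0-40:u0+56],(800,600),interpolation=cv2.INTER_CUBIC)[:,:,::-1])
```

```text
tcp [555.5  56.7 119.3] yang -0.0763 tilt [0.0019 0.001 ] dp [ 0.03 -0.08  0.03] tw 0.0006915412024992573 j7 0.12 F [-5.7 -0.2 30. ] open 0.167 t 11.93
[[0.076, 0.997, 0.002], [0.997, -0.076, 0.001], [0.001, 0.002, -1.0]]
[-0.05979458  1.3445647   0.0381977 ]
```

View pics/s15c.png

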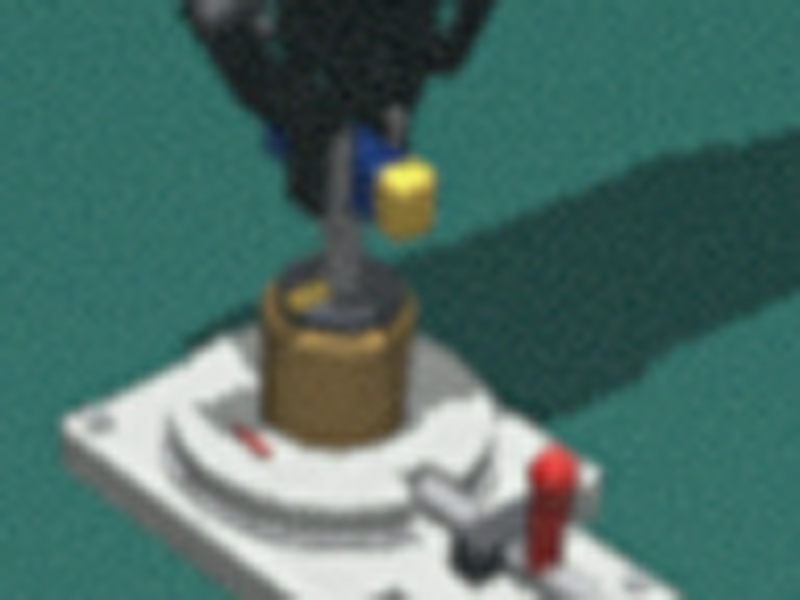

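View pics/w15.png

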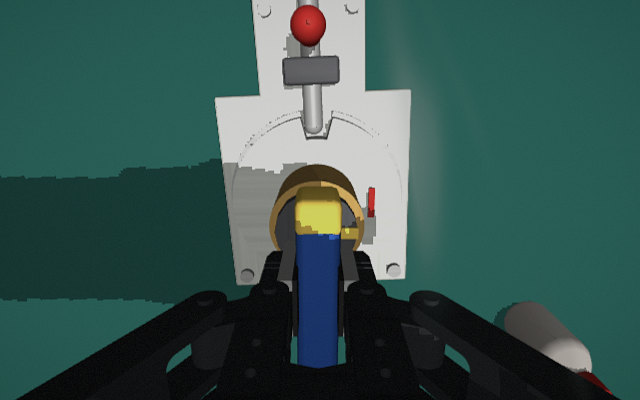

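The collar sits flush on the hub in the scene crop at (340,300). The bolt nose is in the notch at (313,130) in the wrist view. The stop was reached at the predicted height (119.3 mm against 119.5) and holds at 30 N. I hand in.

Run:
```python
from h import *
print(bot.close_job()); go([554.8,57.1,119],-0.077)
```

```text
the job is handed in; nothing more can be done
None
the job is handed in; nothing more can be done
```

I slid the bolt home, put the shaft into the hub until its collar sat flush, and handed the job in at about 12 s with the shaft still gripped and held down. No verdict was reported.

- **Bolt:** It travelled about 30 mm to a hard stop; a 22 N push moved it only 0.3 mm more. The last wrist picture shows its nose still in the notch.
- **Shaft:** I took the blue-handled shaft and left the pink look-alikes alone. I turned its key to the measured keyway angle of about -0.077 rad. The key met no resistance and the spring force rose as expected.
- **Last checks:**
  - The tool stopped at 119.3 mm, against 119.5 mm predicted for fully home.
  - It was pressing down with about 30 N net, gripping at 115 N.
  - Tool tilt was about 0.002 rad.
  - Key angle was within 0.01 rad of the measured keyway.
- **Disagreements:**
  - Two estimates of the shaft's offset in the grip (the collar stripe and the handle's colour line) differed by about 1.4 mm. I used a value in between, with a 1 mm correction from the scene camera.
  - The first push to the stop peaked at about 62 N, below the 120 N wrist limit, before I eased it off. A sideways force of about 6 N remained at the end.
- **Bystanders:** I didn't touch the spool, bottle or sponge tin. I didn't re-measure them at the end.

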